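# Hang a job-ticket carrier on the covered rail and slide it into its notch

## Task

Take the blue job-ticket carrier by its yellow handle out of the black slotted stand and hook it over the steel rail of the rack at the open left end, under the clear hood. Then slide it along the rail, beneath the metal strip, to about the red pointer, feel for the notch in the rail there, and leave it hanging there free, seated in the notch. Do not shove or knock over the bottle, cleaver, spool, power meter or the two hand tools.

Things in the scene. Friction and masses are not known exactly. Their poses are not given: they have to be found in the camera images.
- carrier_grip (a point): Centre of the yellow handle of the blue job-ticket carrier (rigid, about 0.18 kg, hangs upright by itself). Handle 24 (x) x 12 (y, the width to grip) x 50 mm (z); an 8 mm thick arm joins the middle of its +x face to the hook. Axes: x from handle to hook, y across its thickness, z up. The carrier's underside is 120 mm below this point.
- carrier_saddle (a point): Middle of the underside of the carrier's hook, which rests on the rail; 52 mm in +x and 30 mm in +z from carrier_grip, same axes. Saddle 24 mm long (y, along the rail), 8 mm thick above this point, 24 mm wide inside (x -12 to +12 mm). Front wall 6 mm thick. Handle side is its front; it is open to the rear below its lip.
- carrier_lip (a point): Middle of the lower edge of the hook's rear lip (6 mm thick in x), 15 mm in +x and 20 mm below carrier_saddle, same axes. The ticket plate's top edge is 40 mm below this point; the plate is 80 mm long (x), 90 mm high, 8 mm thick. The hook goes over the rail from the front (+x) with carrier_saddle 22 to 40 mm above the rail top, then straight down.
- holder: Fixed black stand with grey slot walls, 120 x 80 x 40 mm, in which the carrier stands upright at the start; origin under the slot, x along the slot as the carrier's x. Slot 10.6 mm wide, 30 mm deep, its floor 10 mm above the table: raise the carrier 35 mm or more to free it.
- rack_entry (a point): Centre line of the steel rail's top, middle of its open left part, where the carrier is hooked on (free of the strip for 50 mm either side). Rack fixed; axes: x away from the robot across the rail, y along the rail to the left, z up. Rail level, 18 mm wide (x), 14 mm high, top 190 mm above the table. Posts under it 62 mm to +y and 252 mm to -y of this point.
- rack_hood (a point): Middle of the front edge of the clear hood, at its underside, 132 mm above the rail top and 32 mm in front (-x) of its centre line; rack axes. The hood, 14 mm thick there, covers the whole rack (340 mm in y) back to a panel 100 mm behind the rail, so a hand holding the carrier on the rail must lean back: 20 to 45 degrees from vertical, fingers pointing forward and down.
- rack_mark (a point): Centre line of the rail top below the tip of the red pointer, 150 mm in -y from rack_entry, same axes. From 95 mm in +y of here rightwards a metal strip runs 20 mm above the rail top; the saddle passes beneath it. The rail has one notch, 29 mm long (y), 6 mm deep, upright ends; its middle is up to 14 mm either side of this point and not measured. A saddle over it drops 6 mm.
- bottle: White solvent bottle, 82 mm across, 220 mm high, loose; origin at the middle of its underside.
- cleaver: Blue and black fibre cleaver, 71 x 82 x 67 mm, loose; origin under its middle.
- meter: Yellow and black power meter, 161 x 70 x 32 mm, loose; origin under its middle.
- spool: Black spool with yellow windings, 100 mm across, 49 mm high, loose; origin under its middle.
- cutter: Red-handled side cutter lying flat, 133 x 41 x 13 mm, loose; origin under its middle.
- strippers: Blue-handled stripping pliers lying flat, 155 x 41 x 12 mm, loose; origin under their middle.

How it is judged (in metres and radians):
On the way:
1. the carrier is hooked over the open left part of the rail, its saddle resting on the rail top (z of carrier_saddle in the frame of rack_entry between -0.004 and 0.004 m and x of carrier_saddle in the frame of rack_entry between -0.009 and 0.009 m and y of carrier_saddle in the frame of rack_entry between -0.055 and 0.055 m), for 0.1 s.
At the end, for the whole second after the job is handed in: The carrier hangs in the notch: its saddle 4 to 9 mm below the rail top, within 19 mm of the red pointer along the rail and 9 mm across it, the carrier within 10 degrees of upright and no more than swaying slightly (below 0.25 m/s) (z of carrier_saddle in the frame of rack_mark between -0.009 and -0.004 m and x of carrier_saddle in the frame of rack_mark between -0.009 and 0.009 m and y of carrier_saddle in the frame of rack_mark between -0.019 and 0.019 m and angle between carrier_saddle's own z axis and vertical below 0.17 rad and linear speed of carrier below 0.25 m/s); the robot touches nothing.
It fails at once if the bottle, cleaver, meter, spool, cutter or strippers shoved more than 40 mm (distance of any of bottle, cleaver, meter, spool, cutter, strippers from where it was at the start of the episode above 0.04 m).
It fails at once if the bottle knocked over (angle between bottle's own z axis and vertical above 0.7 rad).
It also fails if it takes over 58 s, if anything falls off the work surface, if the arm or the gripper's body presses on something with over 40 N, if the wrist force passes 120 N, or if a joint passes its speed limit or range.

## Robot

A 6-joint arm with a two-finger parallel gripper is mounted at the origin on a cart in front of the work surface, level with it; the furniture and walls round the work are solid. World frame = base frame: x ahead of the robot, y to its left, z up, the work surface at z = 0. Lengths are in m, angles in degrees, forces in N, time in s.
With the tool pointing down it reaches from about 0.35 to 0.875 m from the base axis. Payload 4.2 kg.
Tool frame: the origin (TCP) lies at the very end of the fingers, on their centre line; the grasp point (between the pads) lies 19 mm behind it; z points along the fingers, y is the line along which they close (so a half turn about z gives the same grasp; the last joint's range is limited). The gripper opens to 87 mm and grips with 3 to 60 N. Pads are 19 mm wide; open, the fingers measure 117 mm over their backs; the gripper's body (75 mm by 190 mm) begins 51 mm behind the grasp point.
Start: joints at [-61.96, 22.042, 0.453, 0, -68.411, -14.817], TCP at [0.143, -0.608, 0.223] pointing down, gripper open.
Joint ranges: [-179.83, 179.83], [-69.29, 118.12], [-61.27, 80.66], [-181.25, 117.63], [-171.15, -9.14], [-177.46, 177.46]. Speed limits (degrees/s): [159.86, 159.86, 180, 180, 180, 180].

## Interface

Orientations are given as a 3x3 rotation matrix whose columns are the frame's x, y, z axes.
In Python, from station import sense, cams, r gives the robot as it stands. The module is installed in compiled form; this text tells all that it offers.
- The arm moves only by the tool step_arm, never from a script. Its argument "targets" is text: rows parted by semicolons, each of 4 numbers parted by spaces: the shift along the tool's x, y, z in cm, then the turn about the tool's z in degrees. In form: x y z turn; .... A call has 1 to 12 rows; each row shifts and turns the commanded pose from where the row before left it, along the tool's axes as they then stand; what a row does not reach is not made up. A row lasts 1/12 s, in which the tool goes at most 41.7 mm and 7.16 degrees, less where a joint would pass 70% of its speed; a pose out of reach is approached as far as the arm can. A call with a gripper value outside its range is refused whole. "claw" is the finger opening in cm, from 0 to 8.7, set as the call begins (left out, the last holds). The fingers move at their own pace and stop on an object; the grip force is fixed at half the most. Time passes only in rows, so rows that do not move let the fingers close. It gives the time, the measured TCP pose, the force, the opening and the grip force at its end, in the units of the state.
- sense(): the state, without advancing time (a new reading comes with each control period).
- cams.capture(name): name is "scene" or "top" or "wrist"; returns a dict with "frame" (420x560x3 uint8, blue, green, red), "vertical_fov" (degrees; the focal length in pixels is half the picture's height over the tangent of half this angle, whatever the lens; pixels are square), "cx", "cy" (the principal point, pixels), "eye" and "rotation" of the camera in the world; the wrist camera has in their place "tool_from_camera" (4x4, takes a point from camera to tool coordinates, whose origin is the TCP and whose axes are the flange's). Camera axes: x right, y down, z forward; pixel columns grow to the right and rows downward; lengths in m; the calibration is good to about 2 mm. The wrist camera is an equidistant fisheye: a pixel r from the principal point sees the ray r / f radians off the axis. A picture is of the moment at which its call begins: read the wrist's pose just before it. There is no depth.
- r.finish_job(): hands the job in; it is judged then, once.
The state is a dict: "time_s": time; "joints": joint angles; "joint_velocities": joint speeds; "effort": joint torques, N m; "tcp_pos": TCP position; "ee_rot": TCP orientation; "wrist_force": force on the tool from outside, world axes, zero at the start; "moment": the same for the moment, N m; "gripper_width": opening from 0.0 (shut) to 1.0 (fully open); "gripper_force": force on a finger pad.
Only numpy, scipy, OpenCV 4.12 (cv2) and the standard library are available. Lean on these libraries where they do the work, as an engineer would, in place of code of your own. Each camera call takes 0.05 s, during which the arm holds its last target. There are 200 camera calls.

## Working session

There is one attempt and no reset: what is moved stays moved. The work goes in short steps, Python scripts to look and compute and a tool call to move; the robot and the scene stay as the last step left them, time stands still between calls to the robot, and variables do not carry over. Pictures are saved under pics/ and viewed, at most 10 in all, crops included, and the job is handed in when it is done.

Besides the shell and the picture viewer there is one more tool, called after "Call:" as name(argument=value, ...) on one line, values as JSON. step_arm: Moves the arm, as the interface text tells. Its arguments: {"type":"object","properties":{"targets":{"type":"string"},"claw":{"type":"number"}},"required":["targets"]}

```bash
mkdir -p pics; python3 - <<'E'
from station import sense, cams, r
import cv2, numpy as np, pickle
s=sense();print(s)
for n in("scene","top","wrist"):
    c=cams.capture(n);cv2.imwrite(f"pics/{n}0.png",c["frame"]);pickle.dump((c,s),open(f"{n}0.pkl","wb"))
    print(n,{k:v for k,v in c.items() if k!="frame"})
E
```

```text
{'time_s': 0.0, 'joints': array([-6.19602581e+01,  2.20915248e+01,  3.79883702e-01, -3.02422879e-02,
       -6.84122583e+01, -1.48176599e+01]), 'joint_velocities': array([-0.03273923,  0.09482605,  0.07335384,  0.02253654,  0.09918391,
       -0.04761268]), 'effort': array([ 1.55636510e-03, -3.90668356e+01,  1.87402976e+01,  4.21980411e+00,
        1.09218748e-02, -1.99038946e-04]), 'tcp_pos': array([ 0.14284853, -0.60782935,  0.22144904]), 'ee_rot': array([[-9.73535322e-01, -2.28535853e-01, -5.83316830e-04],
       [-2.28536583e-01,  9.73532975e-01,  2.13930169e-03],
       [ 7.89710341e-05,  2.21599499e-03, -9.99997542e-01]]), 'wrist_force': array([ 0.07931561,  0.14479562, -0.17091712]), 'moment': array([-0.03981701, -0.00464469, -0.06687806]), 'gripper_force': 0.0, 'gripper_width': 1.0033361732384583}
scene {'vertical_fov': 43.72043509894487, 'cx': 292.35895603411336, 'cy': 213.41140513330296, 'eye': array([-0.22204698,  0.39044122,  1.26588075]), 'rotation': array([[-0.47692533, -0.66942431,  0.56957292],
       [-0.87884726,  0.37280252, -0.29773439],
       [-0.01302758, -0.64256468, -0.76612069]])}
top {'vertical_fov': 49.73282916407076, 'cx': 278.01208562887433, 'cy': 212.51123784759625, 'eye': array([ 0.27444541, -0.1881068 ,  1.63489767]), 'rotation': array([[ 0.50757734, -0.83726663,  0.20334658],
       [-0.86159485, -0.4920208 ,  0.12477919],
       [-0.0044227 , -0.23853745, -0.97112323]])}
wrist {'vertical_fov': 65.70646984690485, 'cx': 280.07347455655304, 'cy': 209.87474635399315, 'tool_from_camera': array([[-5.31517612e-05, -9.64772049e-01, -2.63087228e-01,
         7.22877385e-02],
       [ 9.99999503e-01,  2.10602783e-04, -9.74336213e-04,
        -4.34508417e-04],
       [ 9.95419248e-04, -2.63087149e-01,  9.64771559e-01,
        -1.61581372e-01],
       [ 0.00000000e+00,  0.00000000e+00,  0.00000000e+00,
         1.00000000e+00]])}
```

View pics/scene0.png

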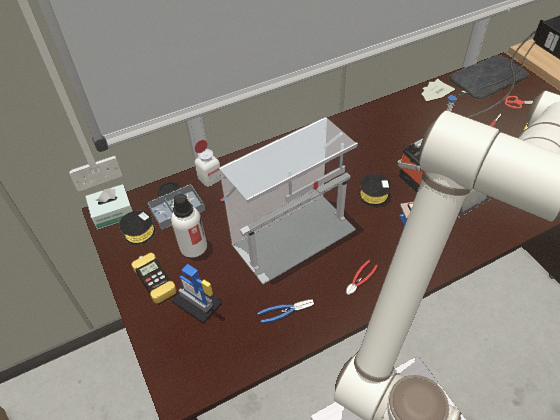

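View pics/top0.png

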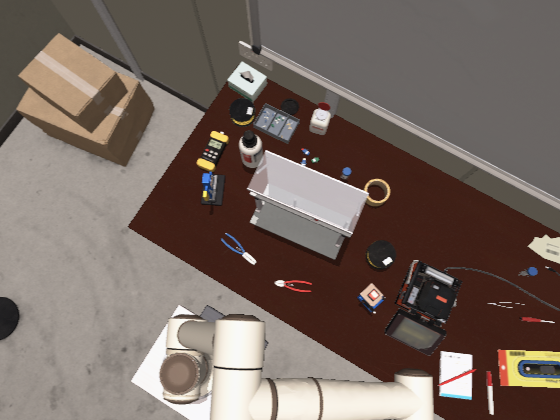

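The scene view shows the carrier in its stand at about (200,290), the rack from (250,260) to (350,190), and the pointer at about (317,184). The bottle is at (190,230). In the top view the carrier is at (212,188) and the rack spans (255,215)–(355,230).

```bash
cat > h.py <<'E'
import numpy as np, cv2, pickle
def ray(c,u,v,s=None):
    f=210/np.tan(np.radians(c["vertical_fov"])/2)
    d=np.array([(u-c["cx"])/f,(v-c["cy"])/f,1.])
    if "eye" in c: return c["eye"],c["rotation"]@(d/np.linalg.norm(d))
    rr=np.hypot(d[0],d[1]);d=np.array([*(d[:2]/max(rr,1e-9)*np.sin(rr)),np.cos(rr)])
    T=c["tool_from_camera"];R=s["ee_rot"]
    return s["tcp_pos"]+R@T[:3,3],R@(T[:3,:3]@d)
def onz(c,u,v,z,s=None):
    o,d=ray(c,u,v,s);return o+d*(z-o[2])/d[2]
def tri(a,b):
    (o1,d1),(o2,d2)=a,b
    t=np.linalg.lstsq(np.c_[d1,-d2],o2-o1,rcond=None)[0]
    p,q=o1+t[0]*d1,o2+t[1]*d2;return (p+q)/2,np.linalg.norm(p-q)
def crop(c,x0,y0,w,h,k,fn):
    cv2.imwrite(fn,cv2.resize(c["frame"][y0:y0+h,x0:x0+w],None,fx=k,fy=k,interpolation=cv2.INTER_CUBIC))
def proj(c,p):
    f=210/np.tan(np.radians(c["vertical_fov"])/2);q=c["rotation"].T@(np.asarray(p)-c["eye"])
    return q[:2]/q[2]*f+[c["cx"],c["cy"]]
E
python3 - <<'E'
from h import *
c=pickle.load(open("scene0.pkl","rb"))[0];t=pickle.load(open("top0.pkl","rb"))[0]
crop(c,120,115,266,200,3,"pics/s1.png");crop(t,180,120,200,150,4,"pics/t1.png")
E
```

```text
(no output)
```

View pics/s1.png

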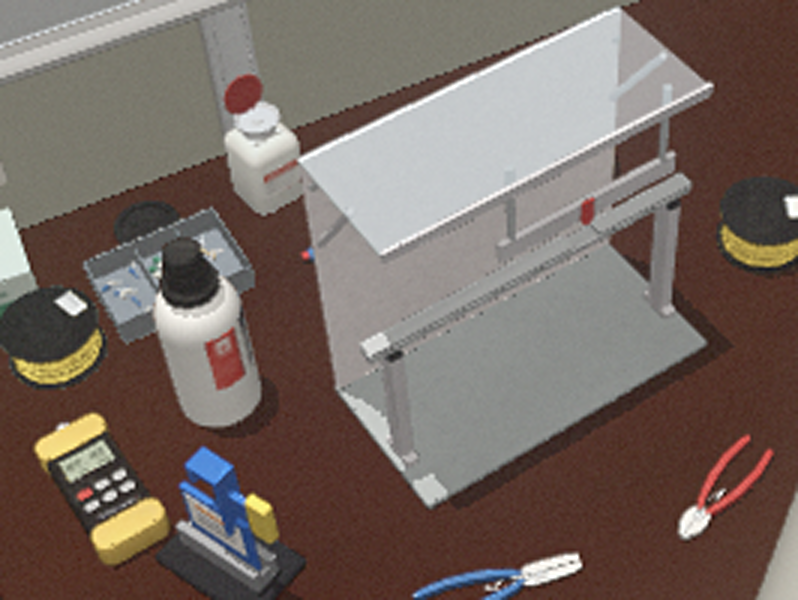

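View pics/t1.png

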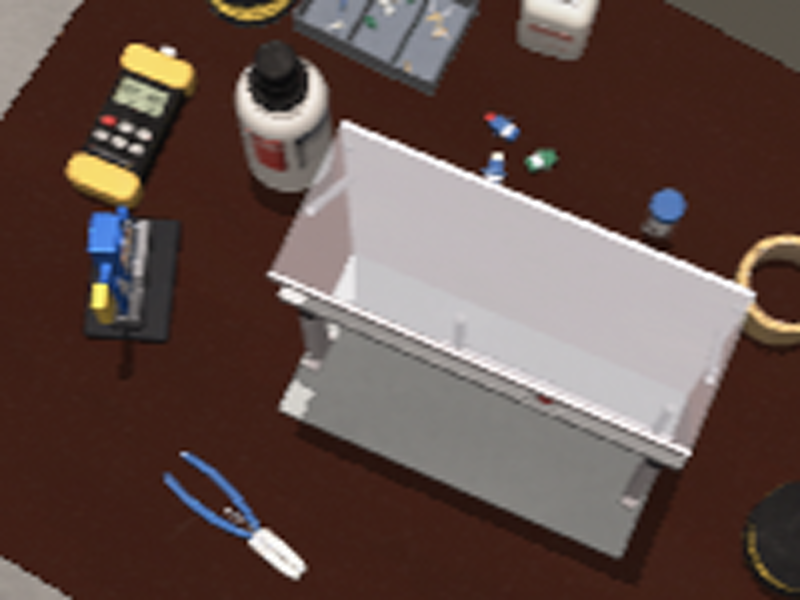

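```bash
python3 - <<'E'
from h import *
c=pickle.load(open("scene0.pkl","rb"))[0];t=pickle.load(open("top0.pkl","rb"))[0]
S=lambda x,y:(120+(x+.5)/3-.5,115+(y+.5)/3-.5);T=lambda x,y:(180+(x+.5)/4-.5,120+(y+.5)/4-.5)
np.set_printoptions(precision=4,suppress=True)
for n,z,p in [("railL_c",.19,(373,344)),("railR_c",.19,(684,185)),("railL_frontcorner",.19,(383,351)),("railR_frontcorner",.19,(690,190))]:
    print(n,onz(c,*S(*p),z))
for n,p in [("railLtop",(293,293))]: print(n,onz(t,*T(*p),.19))
for n,a,b in [("hoodL",(382,253),(270,275)),("hoodR",(712,88),(686,456)),("hoodbackL",(302,160),(343,125)),("hoodbackR",(620,12),(752,297)),("bottlecap",(185,245),(275,55))]:
    print(n,tri(ray(c,*S(*a)),ray(t,*T(*b))))
def cen(c,lo,hi,box):
    x0,y0,x1,y1=box;h=cv2.cvtColor(c["frame"],cv2.COLOR_BGR2HSV)[y0:y1,x0:x1]
    m=cv2.inRange(h,lo,hi);ys,xs=np.nonzero(m);print(len(xs),xs.min()+x0,xs.max()+x0,ys.min()+y0,ys.max()+y0)
    return xs.mean()+x0,ys.mean()+y0
Y=((18,110,90),(35,255,255))
a=cen(c,*Y,(195,270,220,300));b=cen(t,*Y,(198,180,215,205));print("yellow",a,b,tri(ray(c,*a),ray(t,*b)))
# hook top block blue corners
for n,a,b in [("hooktop centre",(213,464),(103,232))]:
    print(n,tri(ray(c,*S(*a)),ray(t,*T(*b))))
# stand base corners z=0.01?; slot walls top z=.04
for p in [(92,335),(168,340),(180,222),(118,220)]: print("base",onz(t,*T(*p),0.04),onz(t,*T(*p),0.0))
# red pointer
R=cen(c,(0,120,90),(8,255,255),(310,175,322,195));print(R,onz(c,*R,.20))
print("meter",onz(t,*T(130,125),.03),"strip",onz(t,*T(235,515),0),"cutter", onz(c,*S(722,490),0),"bottle",onz(c,*S(212,405),0.0))
E
```

```text
railL_c [0.5916 0.109  0.19  ]
railR_c [ 0.6223 -0.231   0.19  ]
railL_frontcorner [0.5803 0.1047 0.19  ]
railR_frontcorner [ 0.614  -0.2324  0.19  ]
railLtop [0.5926 0.1036 0.19  ]
hoodL (array([0.5662, 0.0988, 0.3286]), np.float64(0.002540333986547544))
hoodR (array([ 0.6027, -0.2372,  0.3263]), np.float64(0.0011334796620547935))
hoodbackL (array([0.6972, 0.1129, 0.3261]), np.float64(0.0004252531588563598))
hoodbackR (array([ 0.7362, -0.2228,  0.3209]), np.float64(8.012730947829159e-05))
bottlecap (array([0.7553, 0.2174, 0.2197]), np.float64(0.002958645482935371))
122 202 212 279 295
47 202 208 191 200
yellow (np.float64(206.69672131147541), np.float64(287.24590163934425)) (np.float64(205.02127659574467), np.float64(195.4468085106383)) (array([0.515 , 0.255 , 0.1264]), np.float64(0.0011215983546045633))
hooktop centre (array([0.5618, 0.2758, 0.163 ]), np.float64(0.0025899654320041756))
base [0.4987 0.2712 0.04  ] [0.5043 0.2827 0.    ]
base [0.5298 0.2089 0.04  ] [0.5362 0.2189 0.    ]
base [0.6311 0.2595 0.04  ] [0.64   0.2708 0.    ]
base [0.6036 0.3101 0.04  ] [0.6119 0.3226 0.    ]
25 314 317 181 189
(np.float64(315.52), np.float64(184.92)) [ 0.63   -0.1295  0.2   ]
meter [0.6909 0.3543 0.03  ] strip [0.4275 0.0782 0.    ] cutter [ 0.4131 -0.1563  0.    ] bottle [0.7432 0.2328 0.    ]
```

Call:
step_arm(targets="-1.8 2.1 -1.2 0; -1.8 2.1 -1.2 0; -1.8 2.1 -1.2 0; -1.8 2.1 -1.2 0; -1.8 2.1 -1.2 0; -1.8 2.1 -1.2 0; -1.8 2.1 -1.2 0; -1.8 2.1 -1.2 0; -1.8 2.1 -1.2 0; -1.8 2.1 -1.2 0; -1.8 2.1 -1.2 0; -1.8 2.1 -1.2 0")

```text
time_s: 1.15
tcp_pos: [0.2957, -0.3123, 0.367]
ee_rot: [[-0.974, -0.229, -0.0], [-0.229, 0.974, 0.0], [-0.0, 0.0, -1.0]]
wrist_force: [1.4, 0.2, 0.3]
gripper_width: 0.998
gripper_force: 0.0
```

Call:
step_arm(targets="-1.8 2.1 -1.2 0; -1.8 2.1 -1.2 0; -1.8 2.1 -1.2 0; -1.8 2.1 -1.2 0; -1.8 2.1 -1.2 0; -1.8 2.1 -1.2 0; -1.8 2.1 -1.2 0; -1.8 2.1 -1.2 0; -1.8 2.1 -1.2 0; -1.8 2.1 -1.2 0; -1.8 2.1 -1.2 0; -1.8 2.1 -1.2 0")

```text
time_s: 2.15
tcp_pos: [0.4484, -0.0176, 0.5111]
ee_rot: [[-0.973, -0.229, -0.0], [-0.229, 0.973, 0.0], [-0.0, 0.0, -1.0]]
wrist_force: [1.3, -0.6, 0.7]
gripper_width: 0.998
gripper_force: 0.0
```

```bash
cat > st.py <<'E'
from station import sense
import numpy as np
np.set_printoptions(precision=4,suppress=True)
s=sense();print(s["time_s"],s["joints"],s["tcp_pos"],s["wrist_force"],s["gripper_width"],s["gripper_force"]);print(s["ee_rot"])
z=s["ee_rot"][:,2];print("tilt",np.degrees(np.arccos(-z[2])),"az",np.degrees(np.arctan2(z[1],z[0])))
E
python3 st.py
```

```text
2.15 [  18.6093    0.7783   13.3936   -0.0081 -102.6138  -95.3653] [ 0.4484 -0.0176  0.5111] [ 1.2866 -0.5714  0.7339] 0.9975749072956163 0.0
[[-0.9734 -0.2291 -0.    ]
 [-0.2291  0.9734  0.0001]
 [-0.      0.0001 -1.    ]]
tilt 0.008021899533280315 az 97.98903689695516
```

Call:
step_arm(targets="0 0 -4 0; 0 0 -4 0; 0 0 -4 0; 0 0 -4 0; 0 0 -4 0; 0 0 -4 0; 0 0 -4 0; 0 0 -4 0; 0 0 -4 0; 0 0 -4 0; 0 0 -4 0; 0 0 -4 0")

```text
time_s: 3.15
tcp_pos: [0.3702, -0.015, 0.7906]
ee_rot: [[-0.971, -0.227, 0.075], [-0.229, 0.973, -0.016], [-0.07, -0.033, -0.997]]
wrist_force: [-0.4, 1.6, -0.5]
gripper_width: 1.0
gripper_force: 0.0
```

```bash
python3 st.py
```

```text
3.15 [  25.6086   15.1926   80.6542    5.754  -151.8436  -97.272 ] [ 0.3702 -0.015   0.7906] [-0.4203  1.5825 -0.4683] 1.0002206659411257 0.0
[[-0.971  -0.2267  0.0754]
 [-0.2285  0.9734 -0.0163]
 [-0.0697 -0.0331 -0.997 ]]
tilt 4.424742302147093 az -12.21363728547652
```

Call:
step_arm(targets="0 0 -4 0; 0 0 -4 0; 0 0 -4 0; 0 0 -4 0; 0 0 -4 0; 0 0 -4 0")

```text
time_s: 3.65
tcp_pos: [0.2842, -0.0082, 0.8297]
ee_rot: [[-0.963, -0.222, 0.15], [-0.23, 0.972, -0.036], [-0.138, -0.069, -0.988]]
wrist_force: [-0.6, 0.5, 0.1]
gripper_width: 1.0
gripper_force: 0.0
```

```bash
python3 st.py
```

```text
3.65 [  40.5019    9.3965   80.6564   17.1738 -155.0452 -101.3645] [ 0.2842 -0.0082  0.8297] [-0.6069  0.4605  0.1008] 0.9997585723384536 0.0
[[-0.9634 -0.2224  0.1497]
 [-0.2301  0.9725 -0.036 ]
 [-0.1376 -0.0691 -0.9881]]
tilt 8.855563159133677 az -13.518660370344199
```

Call:
step_arm(targets="-4 0 0 0; -4 0 0 0; -4 0 0 0; -4 0 -1 0; -4 0 -1 0; -4 0 -1 0")

```text
time_s: 4.15
tcp_pos: [0.4657, 0.046, 0.7741]
ee_rot: [[-0.954, -0.219, 0.206], [-0.233, 0.971, -0.046], [-0.19, -0.092, -0.978]]
wrist_force: [-0.8, 0.3, -0.4]
gripper_width: 0.999
gripper_force: 0.0
```

```bash
python3 st.py
```

```text
4.15 [  30.9512   20.4994   80.6341   13.198  -140.5116  -96.8101] [0.4657 0.046  0.7741] [-0.7869  0.2824 -0.379 ] 0.9991602035752726 0.0
[[-0.9537 -0.2194  0.2055]
 [-0.2333  0.9713 -0.046 ]
 [-0.1895 -0.0919 -0.9776]]
tilt 12.159633117551328 az -12.623733134997435
```

Call:
step_arm(targets="-2 2 -3 0; -2 2 -3 0; -2 2 -3 0; -2 2 -3 0; -2 2 -3 0; -2 2 -3 0")

```text
time_s: 4.65
tcp_pos: [0.4373, 0.1739, 0.7903]
ee_rot: [[-0.93, -0.215, 0.299], [-0.237, 0.971, -0.038], [-0.282, -0.107, -0.954]]
wrist_force: [0.0, -0.2, -0.2]
gripper_width: 1.001
gripper_force: 0.0
```

```bash
python3 st.py
```

```text
4.65 [  50.3739   21.0154   80.6548   22.295  -137.8431 -108.8207] [0.4373 0.1739 0.7903] [ 0.0307 -0.1568 -0.1737] 1.0011754179756691 0.0
[[-0.9296 -0.2155  0.2989]
 [-0.2373  0.9707 -0.0383]
 [-0.2819 -0.1065 -0.9535]]
tilt 17.537393171473532 az -7.298410302003478
```

Call:
step_arm(targets="0 4 0 0; 0 4 0 0; 0 4 0 0; 0 4 0 0; 0 4 0 0; -2.9 1.5 -2 0; -2.9 1.5 -2 0; -2.9 1.5 -2 0; -2.9 1.5 -2 0; -2.9 1.5 -2 0; -2.9 1.5 -2 0")

```text
time_s: 5.57
tcp_pos: [0.4288, 0.4162, 0.7426]
ee_rot: [[-0.888, -0.227, 0.4], [-0.239, 0.971, 0.021], [-0.393, -0.077, -0.916]]
wrist_force: [0.0, -1.3, 0.2]
gripper_width: 1.001
gripper_force: 0.0
```

```bash
python3 st.py
```

```text
5.5667 [  69.3179   29.9142   80.6251   27.5074 -127.4204 -125.8001] [0.4288 0.4162 0.7426] [ 0.0169 -1.2807  0.1701] 1.0008473905188078 0.0
[[-0.8881 -0.2269  0.3998]
 [-0.2389  0.9708  0.0205]
 [-0.3928 -0.0773 -0.9164]]
tilt 23.599931561006414 az 2.9368521007394315
```

Call:
step_arm(targets="1 4 0 0; 1 4 0 0; 1 4 0 0; -2.8 1.9 -2.1 0; -2.8 1.9 -2.1 0; -2.8 1.9 -2.1 0; -2.8 1.9 -2.1 0; -2.8 1.9 -2.1 0; -2.8 1.9 -2.1 0")

```text
time_s: 6.32
tcp_pos: [0.3616, 0.5175, 0.7288]
ee_rot: [[-0.889, -0.235, 0.394], [-0.201, 0.971, 0.127], [-0.412, 0.034, -0.911]]
wrist_force: [0.5, 3.1, -2.0]
gripper_width: 0.999
gripper_force: 0.0
```

```bash
python3 st.py
```

```text
6.3167 [  78.8856   30.2984   78.2932   25.512  -122.8636 -138.8578] [0.3616 0.5175 0.7288] [ 0.5461  3.0794 -2.0229] 0.9988729876225778 0.0
[[-0.8888 -0.2349  0.3936]
 [-0.2007  0.9714  0.1267]
 [-0.4121  0.0336 -0.9105]]
tilt 24.422309254939865 az 17.841512893360502
```

```bash
cat > go.py <<'E'
import sys
from station import sense
import numpy as np
np.set_printoptions(precision=2,suppress=True)
s=sense();R=s["ee_rot"]
def go(t): d=R.T@(np.array(t)-s["tcp_pos"])*100;print("tool cm",d,"norm",np.linalg.norm(d))
def turn(yaz):
    # turn about tool z so tool y matches az
    y=np.array([np.cos(np.radians(yaz)),np.sin(np.radians(yaz)),0]);v=R.T@y;print("turn",np.degrees(np.arctan2(-v[0],v[1])),"residual",np.degrees(np.arcsin(v[2])))
if __name__=="__main__":
    go([float(x) for x in sys.argv[1:4]])
    if len(sys.argv)>4: turn(float(sys.argv[4]))
E
python3 go.py .464 .2385 .244 115
```

```text
tool cm [ 16.48 -31.13  44.64] norm 56.86138409373663
turn -11.18634073058157 residual -2.953354360715033
```

Call:
step_arm(targets="1.03 -1.95 2.79 0; 1.03 -1.95 2.79 0; 1.03 -1.95 2.79 0; 1.03 -1.95 2.79 0; 1.03 -1.95 2.79 0; 1.03 -1.95 2.79 0; 1.03 -1.95 2.79 0; 1.03 -1.95 2.79 0; 1.03 -1.95 2.79 0; 1.03 -1.95 2.79 0; 1.03 -1.95 2.79 0; 1.03 -1.95 2.79 0", claw=5)

```text
time_s: 7.32
tcp_pos: [0.4355, 0.3305, 0.4217]
ee_rot: [[-0.884, -0.234, 0.406], [-0.194, 0.971, 0.137], [-0.426, 0.042, -0.904]]
wrist_force: [-0.1, 0.1, -0.8]
gripper_width: 0.58
gripper_force: 0.0
```

Call:
step_arm(targets="1.03 -1.95 2.79 0; 1.03 -1.95 2.79 0; 1.03 -1.95 2.79 0; 1.03 -1.95 2.79 0; 0 0 0 -5.6; 0 0 0 -5.6; 0 0 0 0; 0 0 0 0")

```text
time_s: 7.98
tcp_pos: [0.4624, 0.2622, 0.3008]
ee_rot: [[-0.823, -0.399, 0.405], [-0.378, 0.916, 0.133], [-0.424, -0.044, -0.904]]
wrist_force: [0.4, -0.3, 0.8]
gripper_width: 0.572
gripper_force: 0.0
```

```bash
python3 st.py; python3 - <<'E'
from station import cams,sense
from h import *
s=sense();c=cams.capture("wrist");pickle.dump((c,s),open("w1.pkl","wb"));crop(c,0,0,560,420,1.4,"pics/w1.png")
E
```

```text
7.9833 [  54.7431   -2.417   -30.6138   21.7919  -43.1636 -134.2272] [0.4624 0.2622 0.3008] [ 0.4247 -0.3466  0.8429] 0.5717623670007669 0.0
[[-0.8228 -0.3985  0.4052]
 [-0.3781  0.9161  0.1333]
 [-0.4243 -0.0436 -0.9045]]
tilt 25.248901087682768 az 18.203839870936783
```

View pics/w1.png

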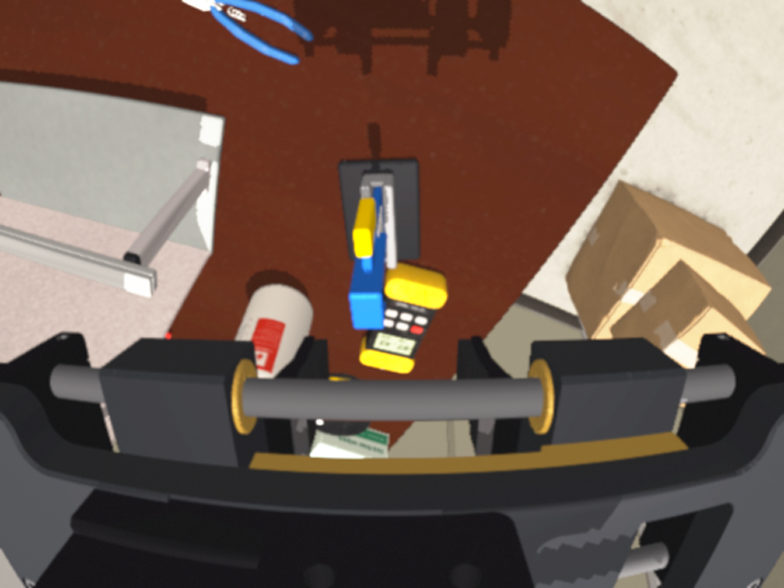

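The wrist view shows the yellow handle at about (364,225) in view pixels, the blue hook top at (367,310), and the rail's left end at about (140,283).

```bash
python3 - <<'E'
from h import *
np.set_printoptions(precision=4,suppress=True)
c,s=pickle.load(open("w1.pkl","rb"))
h=cv2.cvtColor(c["frame"],cv2.COLOR_BGR2HSV)
m=cv2.inRange(h,(18,110,90),(35,255,255));m[:, :245]=0;m[:,275:]=0;m[:130]=0;m[186:]=0
ys,xs=np.nonzero(m);print(len(xs),xs.min(),xs.max(),ys.min(),ys.max());Y=(xs.mean(),ys.mean())
print("handle mid on z .13",onz(c,*Y,.13,s),Y)
sc=pickle.load(open("scene0.pkl","rb"))[0];print(tri(ray(c,*Y,s),ray(sc,206.7,287.25)))
for r0 in range(ys.min(),ys.max()+1,4):
    x=xs[ys==r0];print(r0,x.min(),x.max())
b=cv2.inRange(h,(100,120,60),(125,255,255));b[:185]=0;b[240:]=0;b[:,:245]=0;b[:,:275]=b[:,:275];b[:,276:]=0
ys,xs=np.nonzero(b)
for r0 in range(ys.min(),ys.max()+1,5):
    x=xs[ys==r0];print("b",r0,x.min(),x.max(),onz(c,(x.min()+x.max())/2,r0,.168,s))
V=lambda x,y:(x/1.4,y/1.4)
print("hooktop",onz(c,*V(367,310),.168,s))
for p in [(157,273),(152,296),(125,285),(0,228),(0,247)]: print("rail",onz(c,*V(*p),.19,s))
print("base L corner",onz(c,*V(224,117),.0,s))
E
```

```text
588 251 268 141 183
handle mid on z .13 [0.5156 0.2534 0.13  ] (np.float64(259.70068027210885), np.float64(162.35374149659864))
(array([0.5206, 0.2546, 0.1202]), np.float64(0.0018024103263301287))
141 260 265
145 256 267
149 255 267
153 254 267
157 253 268
161 252 267
165 251 266
169 251 266
173 252 266
177 252 265
181 253 265
b 185 254 273 [0.514  0.2605 0.168 ]
b 190 253 273 [0.5197 0.2623 0.168 ]
b 195 252 273 [0.5256 0.2641 0.168 ]
b 200 251 272 [0.5318 0.2655 0.168 ]
b 205 251 272 [0.5377 0.2678 0.168 ]
b 210 249 273 [0.5441 0.2698 0.168 ]
b 215 250 274 [0.5499 0.2731 0.168 ]
b 220 250 275 [0.5561 0.2761 0.168 ]
b 225 251 274 [0.5627 0.2787 0.168 ]
b 230 252 273 [0.5695 0.2814 0.168 ]
b 235 262 273 [0.5741 0.289  0.168 ]
hooktop [0.5581 0.2765 0.168 ]
rail [0.5728 0.1215 0.19  ]
rail [0.5982 0.1186 0.19  ]
rail [0.5976 0.0947 0.19  ]
rail [ 0.5919 -0.0352  0.19  ]
rail [ 0.6143 -0.0397  0.19  ]
base L corner [0.5308 0.0947 0.    ]
```

```bash
python3 go.py .5227 .256 .1128 116
```

```text
tool cm [ 3.18 -2.15 19.34] norm 19.716437006060204
turn -1.1592493291255794 residual -3.341264011061501
```

Call:
step_arm(targets="0.8 -0.54 2 0; 0.8 -0.54 2 0; 0.8 -0.54 2 0; 0.8 -0.54 2 -1.2; 0 0 2 0; 0 0 1.5 0; 0 0 0 0; 0 0 0 0")

```text
time_s: 8.7
tcp_pos: [0.4902, 0.2442, 0.1815]
ee_rot: [[-0.815, -0.417, 0.402], [-0.401, 0.907, 0.128], [-0.418, -0.057, -0.907]]
wrist_force: [-0.3, 0.0, -0.2]
gripper_width: 0.575
gripper_force: 0.0
```

```bash
python3 st.py;python3 go.py .5227 .256 .1128 116; python3 - <<'E'
from station import cams,sense
from h import *
s=sense();c=cams.capture("wrist");pickle.dump((c,s),open("w2.pkl","wb"));crop(c,100,60,360,270,2.2,"pics/w2.png")
E
```

```text
8.7 [  47.4871    5.8356  -43.8029   34.2192  -21.8844 -141.9661] [0.4902 0.2442 0.1815] [-0.3285  0.0168 -0.221 ] 0.5748499526919552 0.0
[[-0.8151 -0.4173  0.4019]
 [-0.4011  0.907   0.1282]
 [-0.418  -0.0567 -0.9067]]
tilt 24.951591680612015 az 17.69307263630295
tool cm [-0.25  0.11  7.69] norm 7.690759510357389
turn 0.1831530304501517 residual -3.4941987565861807
```

View pics/w2.png

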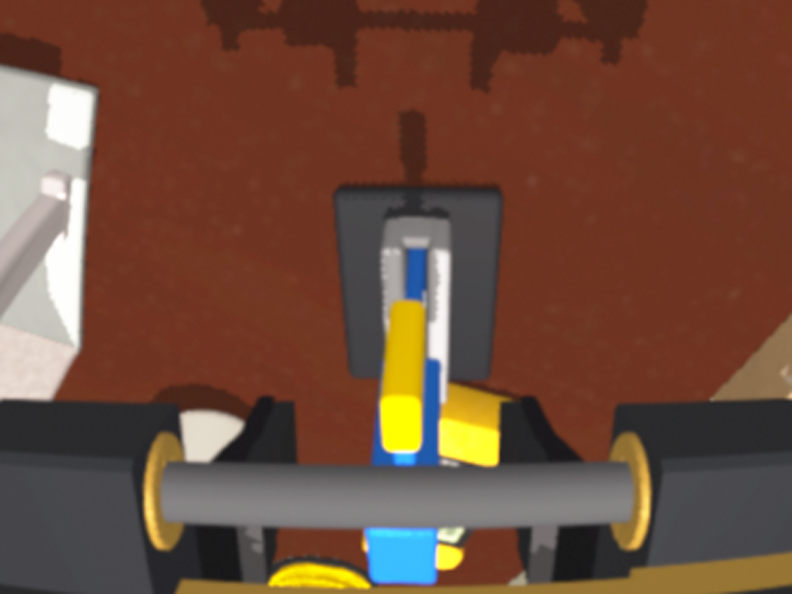

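The handle (404,400 in the view) sits between the fingers (265 and 530). I'll advance carefully, since joint 5 is near its limit.

Call:
step_arm(targets="-0.1 0 1.3 0; -0.1 0 1.3 0; 0 0 1.3 0; 0 0 0 0")

```text
time_s: 9.08
tcp_pos: [0.5073, 0.2496, 0.1463]
ee_rot: [[-0.815, -0.418, 0.402], [-0.403, 0.906, 0.127], [-0.417, -0.058, -0.907]]
wrist_force: [0.7, -0.4, 0.7]
gripper_width: 0.575
gripper_force: 0.0
```

```bash
python3 st.py;python3 go.py .5227 .256 .1128 116
```

```text
9.0833 [  43.0243   10.069   -47.4247   47.3584  -14.2299 -151.8897] [0.5073 0.2496 0.1463] [ 0.6872 -0.4331  0.7244] 0.575111193836713 0.0
[[-0.8147 -0.4183  0.4015]
 [-0.4026  0.9065  0.1274]
 [-0.4173 -0.0579 -0.9069]]
tilt 24.913982881854967 az 17.604765962911813
tool cm [-0.11  0.13  3.74] norm 3.7430039807779676
turn 0.27166008673481246 residual -3.52613687814046
```

Call:
step_arm(targets="0 0.1 0.8 0; 0 0 0.8 0; 0 0 0.8 0; 0 0 0 0")

```text
time_s: 9.42
tcp_pos: [0.5174, 0.2538, 0.1275]
ee_rot: [[-0.815, -0.418, 0.402], [-0.402, 0.907, 0.127], [-0.417, -0.058, -0.907]]
wrist_force: [-0.6, -0.4, 0.7]
gripper_width: 0.575
gripper_force: 0.0
```

```bash
python3 st.py;python3 go.py .5227 .256 .1128 116
```

```text
9.4167 [  37.5845   12.3342  -50.0126   63.9626   -9.2649 -164.0482] [0.5174 0.2538 0.1275] [-0.6145 -0.3586  0.7359] 0.5748800525081553 0.0
[[-0.815  -0.4176  0.4016]
 [-0.4023  0.9067  0.1266]
 [-0.417  -0.0584 -0.907 ]]
tilt 24.90360528736022 az 17.49232792991606
tool cm [0.09 0.07 1.58] norm 1.5793639820192829
turn 0.24465022489114904 residual -3.571682721110537
```

Joint 5 is at its limit and the grasp point is 16 mm short along z, but it's still on the handle. Closing here.

Call:
step_arm(targets="0 0 0 0; 0 0 0 0; 0 0 0 0; 0 0 0 0; 0 0 0 0; 0 0 0 0", claw=0)

```text
time_s: 9.92
tcp_pos: [0.5164, 0.2543, 0.1267]
ee_rot: [[-0.815, -0.419, 0.4], [-0.403, 0.906, 0.127], [-0.416, -0.057, -0.908]]
wrist_force: [0.1, 1.0, 0.2]
gripper_width: 0.203
gripper_force: 0.0
```

```bash
python3 st.py
```

```text
9.9167 [  37.6587   12.3635  -50.0823   63.9458   -9.2061 -164.0845] [0.5164 0.2543 0.1267] [0.0905 0.9776 0.1569] 0.20324093288508632 0.0
[[-0.8154 -0.4185  0.4   ]
 [-0.4029  0.9064  0.1271]
 [-0.4158 -0.0575 -0.9077]]
tilt 24.81613714240833 az 17.632614990692737
```

Call:
step_arm(targets="0 0 0 0; 0 0 0 0; 0 0 0 0; 0 0 0 0; 0 0 0 0")

```text
time_s: 10.33
tcp_pos: [0.5164, 0.2546, 0.1266]
ee_rot: [[-0.815, -0.419, 0.4], [-0.403, 0.906, 0.128], [-0.416, -0.057, -0.908]]
wrist_force: [-2.5, 2.3, 2.3]
gripper_width: 0.14
gripper_force: 29.3
```

```bash
python3 st.py
```

```text
10.3333 [  37.6437   12.3765  -50.0853   63.9929   -9.1398 -164.1037] [0.5164 0.2546 0.1266] [-2.4549  2.2941  2.3224] 0.14024657156732057 29.321441486117692
[[-0.8152 -0.4191  0.3997]
 [-0.4031  0.9061  0.128 ]
 [-0.4159 -0.0568 -0.9076]]
tilt 24.81781561260265 az 17.75963147137078
```

Call:
step_arm(targets="-0.42 -0.06 -0.91 0; -0.42 -0.06 -0.91 0; -0.83 -0.11 -1.82 0; -0.83 -0.11 -1.82 0; -0.83 -0.11 -1.82 0; 0 0 0 0")

```text
time_s: 10.83
tcp_pos: [0.5181, 0.2557, 0.2094]
ee_rot: [[-0.814, -0.418, 0.404], [-0.401, 0.907, 0.13], [-0.421, -0.056, -0.905]]
wrist_force: [1.6, 1.8, -0.9]
gripper_width: 0.135
gripper_force: 30.0
```

```bash
python3 st.py; python3 - <<'E'
from station import cams,sense
from h import *
s=sense()
for n in("scene","top"):
    c=cams.capture(n);pickle.dump((c,s),open(n+"3.pkl","wb"))
a=pickle.load(open("scene3.pkl","rb"))[0]["frame"][175:300,150:300];b=pickle.load(open("top3.pkl","rb"))[0]["frame"][120:245,180:330]
cv2.imwrite("pics/s3.png",cv2.resize(np.hstack([a,b]),None,fx=2.66,fy=2.66,interpolation=cv2.INTER_CUBIC))
E
```

```text
10.8333 [  47.1821    6.938   -36.0177   26.8845  -27.3832 -133.6153] [0.5181 0.2557 0.2094] [ 1.5823  1.7569 -0.9083] 0.13504118079406457 29.989365593064576
[[-0.8137 -0.4176  0.4043]
 [-0.4007  0.9069  0.1303]
 [-0.421  -0.056  -0.9053]]
tilt 25.1339173220397 az 17.862950131353358
```

View pics/s3.png

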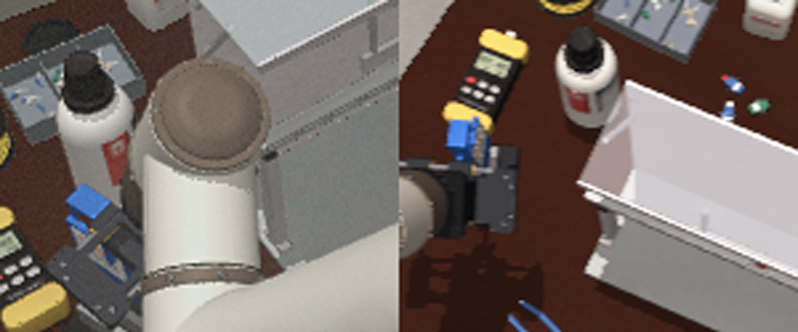

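The carrier is held clear of the stand. The hook's top face is at about (88,203) in the left half and (463,137) in the right half.

```bash
python3 - <<'E'
from h import *
np.set_printoptions(precision=4,suppress=True)
a,s=pickle.load(open("scene3.pkl","rb"));b,_=pickle.load(open("top3.pkl","rb"))
def top(c,box):
    x0,y0,x1,y1=box;h=cv2.cvtColor(c["frame"],cv2.COLOR_BGR2HSV)[y0:y1,x0:x1]
    m=cv2.inRange(h,(100,120,170),(120,255,255));n,l,st,ce=cv2.connectedComponentsWithStats(m);i=1+st[1:,4].argmax()
    print(st[i]+[x0,y0,0,0,0]);return ce[i]+[x0,y0]
p=top(a,(165,235,200,280));q=top(b,(190,155,225,195));print(p,q)
P,e=tri(ray(a,*p),ray(b,*q));print("hooktop",P,e)
S=P-[0,0,.008];print("saddle in tool",s["ee_rot"].T@(S-s["tcp_pos"]))
G=s["tcp_pos"]-.019*s["ee_rot"][:,2];print("grasp pt",G,"az",np.degrees(np.arctan2(*(S-G)[1::-1])),np.hypot(*(S-G)[:2]))
for c in(a,b):
  print(onz(c,*(p if c is a else q),.251))
E
```

```text
[175 244  16  13 110]
[198 164  12  11  92]
[182.7364 250.2636] [202.9565 169.5652]
hooktop [0.5691 0.2775 0.2355] 0.004282806514402223
saddle in tool [-0.0579 -0.0025  0.0071]
grasp pt [0.5104 0.2532 0.2266] az 22.533925719902754 0.06354088313130801
[0.559  0.2807 0.251 ]
[0.5645 0.2706 0.251 ]
```

Call:
step_arm(targets="0.5 0 -0.2 5; 0.5 0 -0.2 5; 0.5 0 -0.2 5; 0 0 0 0")

```text
time_s: 11.27
tcp_pos: [0.4999, 0.2456, 0.2016]
ee_rot: [[-0.898, -0.189, 0.396], [-0.153, 0.981, 0.121], [-0.412, 0.048, -0.91]]
wrist_force: [-0.9, -0.6, -2.7]
gripper_width: 0.136
gripper_force: 30.0
```

```bash
python3 st.py; cat > sad.py <<'E'
import sys
from station import sense
import numpy as np
np.set_printoptions(precision=4,suppress=True)
s=sense();R=s["ee_rot"];S=s["tcp_pos"]+R@[-.059,-.0018,-.0095]
print("t",s["time_s"],"saddle",S,"fwd az",np.degrees(np.arctan2(-R[1,0],-R[0,0])),"y_z",R[2,1],"F",s["wrist_force"],s["gripper_width"],s["gripper_force"])
E0=np.array([.599,.029,.19]);a=np.radians(6.2);Q=np.array([[np.cos(a),-np.sin(a),0],[np.sin(a),np.cos(a),0],[0,0,1]])
print("in rack",Q.T@(S-E0)*100)
if len(sys.argv)>3:
    t=np.array([float(x) for x in sys.argv[1:4]])/100;d=R.T@(E0+Q@t-S)*100;print("tool cm",d,np.linalg.norm(d))
E
python3 sad.py -12 0 3.2
```

```text
11.2667 [  47.893     5.5982  -38.9703   28.1199  -26.8873 -150.7356] [0.4999 0.2456 0.2016] [-0.9106 -0.5923 -2.6917] 0.13589171788956914 29.992108549922705
[[-0.8984 -0.189   0.3965]
 [-0.153   0.9808  0.1208]
 [-0.4117  0.0479 -0.9101]]
tilt 24.487725200704023 az 16.94696744599395
t 11.2667 saddle [0.5495 0.2517 0.2344] fwd az 9.665194896912002 y_z 0.04787766346005333 F [-0.9106 -0.5923 -2.6917] 0.13589171788956914 29.992108549922705
in rack [-2.5135 22.6712  4.4414]
tool cm [ 10.3892 -21.8508  -4.4857] 24.607252403038423
```

```bash
python3 sad.py -8 0 3.2
```

```text
t 11.2667 saddle [0.5495 0.2517 0.2344] fwd az 9.665194896912002 y_z 0.04787766346005333 F [-0.9106 -0.5923 -2.6917] 0.13589171788956914 29.992108549922705
in rack [-2.5135 22.6712  4.4414]
tool cm [  6.7506 -22.1786  -2.8568] 23.35861383408182
```

Call:
step_arm(targets="1.4 -2.2 -0.4 0; 1.4 -2.2 -0.4 0; 1.4 -2.2 -0.3 0; 0.9 -2.2 -0.3 0; 0.5 -2.2 -0.3 0; 0.3 -2.2 -0.3 0; 0.3 -2.2 -0.3 0; 0.3 -2.2 -0.2 0; 0.1 -2.2 -0.2 0; 0.1 -2.2 -0.2 0; 0 0 0 0")

```text
time_s: 12.18
tcp_pos: [0.4717, 0.0156, 0.1904]
ee_rot: [[-0.898, -0.189, 0.398], [-0.152, 0.981, 0.123], [-0.413, 0.05, -0.909]]
wrist_force: [-0.3, 1.1, -3.1]
gripper_width: 0.135
gripper_force: 30.0
```

```bash
python3 st.py; python3 sad.py -8 0 3.2; python3 - <<'E'
from station import cams,sense
from h import *
s=sense()
for n in("wrist","scene","top"):
    c=cams.capture(n);pickle.dump((c,s),open(n+"4.pkl","wb"))
    if n=="wrist":w=c["frame"]
a=pickle.load(open("scene4.pkl","rb"))[0]["frame"][150:270,200:360];b=pickle.load(open("top4.pkl","rb"))[0]["frame"][150:270,200:360]
r=cv2.resize(np.vstack([a,b]),None,fx=1.75,fy=1.75,interpolation=cv2.INTER_CUBIC)
cv2.imwrite("pics/w4.png",np.hstack([w[:,20:],r[:420]]))
print(r.shape)
E
```

```text
12.1833 [  23.3499   -2.3555  -41.8944    5.8159  -26.0938 -107.7299] [0.4717 0.0156 0.1904] [-0.2639  1.0795 -3.1192] 0.13483792684713916 29.98742048512213
[[-0.8978 -0.1891  0.3978]
 [-0.152   0.9807  0.1232]
 [-0.4134  0.0501 -0.9092]]
tilt 24.60874417032703 az 17.205616830189634
t 12.1833 saddle [0.5212 0.0216 0.2233] fwd az 9.609255103753027 y_z 0.0501240759363447 F [-0.2639  1.0795 -3.1192] 0.13483792684713916 29.98742048512213
in rack [-7.8098  0.1075  3.3302]
tool cm [ 0.2326 -0.0979  0.0321] 0.25436905158360446
(420, 280, 3)
```

View pics/w4.png

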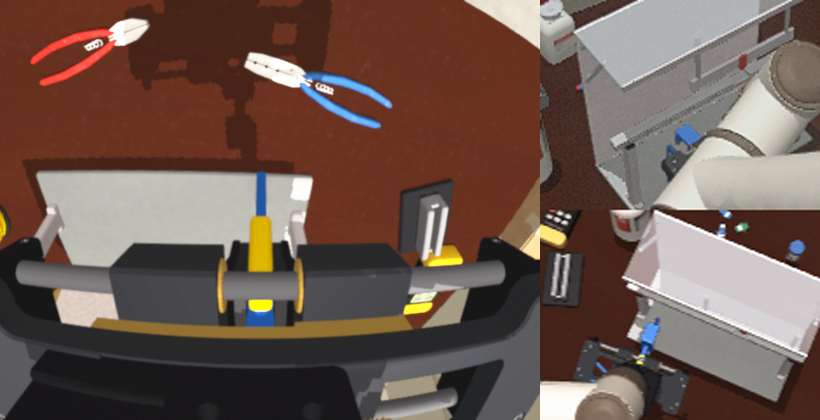

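The hook's blue top is at about (687,135) in the scene inset and (651,327) in the top inset, in front of the rail's open left part. I'll measure the hook against the rail within the same camera.

```bash
python3 - <<'E'
from h import *
np.set_printoptions(precision=4,suppress=True)
a,s=pickle.load(open("scene4.pkl","rb"));b,_=pickle.load(open("top4.pkl","rb"))
def top(c,box):
    x0,y0,x1,y1=box;h=cv2.cvtColor(c["frame"],cv2.COLOR_BGR2HSV)[y0:y1,x0:x1]
    m=cv2.inRange(h,(100,120,150),(120,255,255));n,l,st,ce=cv2.connectedComponentsWithStats(m);i=1+st[1:,4].argmax()
    print(st[i]+[x0,y0,0,0,0]);return ce[i]+[x0,y0]
p=top(a,(265,210,305,245));q=top(b,(245,195,285,235))
print(p,q,tri(ray(a,*p),ray(b,*q)));print(onz(a,*p,.231),onz(b,*q,.231), "pred",s["tcp_pos"]+s["ee_rot"]@[-.059,-.0018,-.0095])
# rail top-edge profile in initial scene: print gray across rail along a line of fixed world y
c=pickle.load(open("scene0.pkl","rb"))[0];g=cv2.cvtColor(c["frame"],cv2.COLOR_BGR2GRAY).astype(np.float32)
w=cv2.cvtColor(pickle.load(open("w1.pkl","rb"))[0]["frame"],cv2.COLOR_BGR2GRAY)
for y in(.06,.03,.0):
    xs=np.arange(.57,.635,.0025);uv=np.array([proj(c,(x,y,.19)) for x in xs],np.float32)
    print(y,list(zip((xs*1000).round(1),cv2.remap(g,uv[:,:1],uv[:,1:],1).ravel().astype(int))))
E
```

```text
[277 221  15  12  91]
[258 212  10  15  85]
[284.1868 226.3626] [262.6588 219.7882] (array([0.5248, 0.0238, 0.2235]), np.float64(0.0009532319656603064))
[0.5198 0.0267 0.231 ] [0.5232 0.0223 0.231 ] pred [0.5212 0.0216 0.2233]
0.06 [(np.float64(570.0), np.int64(144)), (np.float64(572.5), np.int64(148)), (np.float64(575.0), np.int64(150)), (np.float64(577.5), np.int64(147)), (np.float64(580.0), np.int64(127)), (np.float64(582.5), np.int64(121)), (np.float64(585.0), np.int64(132)), (np.float64(587.5), np.int64(138)), (np.float64(590.0), np.int64(152)), (np.float64(592.5), np.int64(156)), (np.float64(595.0), np.int64(154)), (np.float64(597.5), np.int64(152)), (np.float64(600.0), np.int64(153)), (np.float64(602.5), np.int64(159)), (np.float64(605.0), np.int64(149)), (np.float64(607.5), np.int64(144)), (np.float64(610.0), np.int64(149)), (np.float64(612.5), np.int64(152)), (np.float64(615.0), np.int64(151)), (np.float64(617.5), np.int64(147)), (np.float64(620.0), np.int64(148)), (np.float64(622.5), np.int64(148)), (np.float64(625.0), np.int64(148)), (np.float64(627.5), np.int64(151)), (np
[... 1359 characters left out ...]
 np.int64(128)), (np.float64(590.0), np.int64(134)), (np.float64(592.5), np.int64(136)), (np.float64(595.0), np.int64(152)), (np.float64(597.5), np.int64(159)), (np.float64(600.0), np.int64(159)), (np.float64(602.5), np.int64(157)), (np.float64(605.0), np.int64(154)), (np.float64(607.5), np.int64(155)), (np.float64(610.0), np.int64(162)), (np.float64(612.5), np.int64(153)), (np.float64(615.0), np.int64(146)), (np.float64(617.5), np.int64(149)), (np.float64(620.0), np.int64(149)), (np.float64(622.5), np.int64(148)), (np.float64(625.0), np.int64(149)), (np.float64(627.5), np.int64(148)), (np.float64(630.0), np.int64(148)), (np.float64(632.5), np.int64(149)), (np.float64(635.0), np.int64(149))]
```

```bash
python3 sad.py -7.8 0 3.8;python3 sad.py 0.15 0 3.8|tail -1
```

```text
t 12.3333 saddle [0.5214 0.0242 0.2238] fwd az 9.780930390761998 y_z 0.050069565598576074 F [-0.1652  0.4378 -1.8747] 0.13570859896862994 29.990028426982462
in rack [-7.7669  0.359   3.3769]
tool cm [-0.125  -0.3333 -0.427 ] 0.5558906564795353
tool cm [-7.345  -1.0101  2.8311] 7.936312706172456
```

Call:
step_arm(targets="-0.13 -0.3 -0.43 0; -1.2 -0.11 0.54 0; -1.2 -0.11 0.54 0; -1.2 -0.11 0.54 0; -1.2 -0.11 0.54 0; -1.2 -0.11 0.54 0; -1.2 -0.11 0.54 0; 0 0 0 0; 0 0 0 0")

```text
time_s: 13.08
tcp_pos: [0.5512, 0.0248, 0.1959]
ee_rot: [[-0.896, -0.194, 0.399], [-0.156, 0.98, 0.126], [-0.416, 0.051, -0.908]]
wrist_force: [-0.2, -0.1, -3.0]
gripper_width: 0.132
gripper_force: 30.0
```

```bash
python3 st.py; python3 sad.py 0.15 0 3.8; python3 - <<'E'
from station import cams,sense
from h import *
np.set_printoptions(precision=4,suppress=True)
s=sense()
a=cams.capture("scene");b=cams.capture("top")
A=a["frame"][150:270,210:370];B=b["frame"][150:270,210:370]
cv2.imwrite("pics/s5.png",cv2.resize(np.hstack([A,B]),None,fx=2.5,fy=2.5,interpolation=cv2.INTER_CUBIC))
E
```

```text
13.0833 [  19.9989    5.8142  -31.0698    2.163   -28.4054 -101.1246] [0.5512 0.0248 0.1959] [-0.1659 -0.0877 -2.9577] 0.13249213453085518 29.989550441969186
[[-0.8962 -0.1938  0.3992]
 [-0.1556  0.9797  0.1262]
 [-0.4155  0.0509 -0.9082]]
tilt 24.74775252319984 az 17.5408398111938
t 13.0833 saddle [0.6006 0.031  0.229 ] fwd az 9.852869590526867 y_z 0.05093937420288648 F [-0.1659 -0.0877 -2.9577] 0.13249213453085518 29.989550441969186
in rack [0.179 0.184 3.899]
tool cm [ 0.0782 -0.1856  0.0628] 0.21097260765529782
```

View pics/s5.png

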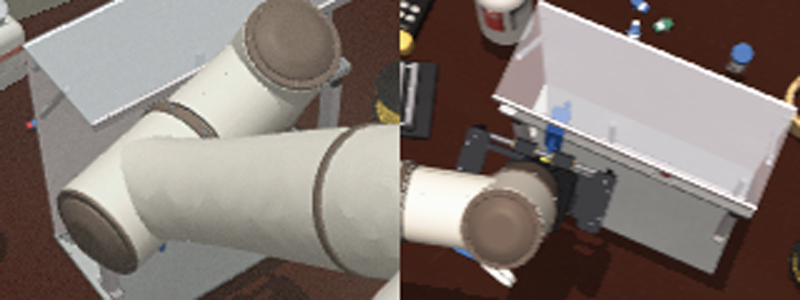

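The hook shows through the hood over the rail, at about (560,120) in the right half. The arm blocks the scene camera, so I'll lower by feel.

Call:
step_arm(targets="0.2 -0.1 0.45 0; 0.2 -0.03 0.45 0; 0.2 -0.03 0.45 0; 0 0 0 0")

```text
time_s: 13.52
tcp_pos: [0.5504, 0.0231, 0.1799]
ee_rot: [[-0.897, -0.192, 0.398], [-0.154, 0.98, 0.126], [-0.414, 0.051, -0.909]]
wrist_force: [-0.3, 0.6, -2.6]
gripper_width: 0.133
gripper_force: 30.0
```

Call:
step_arm(targets="0.2 -0.03 0.45 0; 0.2 -0.03 0.45 0; 0 0 0 0")

```text
time_s: 13.77
tcp_pos: [0.5509, 0.0231, 0.1703]
ee_rot: [[-0.897, -0.192, 0.398], [-0.154, 0.98, 0.126], [-0.415, 0.051, -0.909]]
wrist_force: [-1.3, -1.0, -2.9]
gripper_width: 0.136
gripper_force: 30.0
```

```bash
python3 sad.py 0.15 0 0
```

```text
t 13.7667 saddle [0.6004 0.0292 0.2033] fwd az 9.74831069893686 y_z 0.051271742957185715 F [-1.2611 -0.9622 -2.8874] 0.13577052507062548 29.989674068056047
in rack [0.1441 0.0083 1.3315]
tool cm [ 0.5471 -0.077   1.2115] 1.3315793236753406
```

Call:
step_arm(targets="0.2 -0.03 0.4 0; 0.1 -0.02 0.25 0; 0 0 0 0")

```text
time_s: 14.02
tcp_pos: [0.5514, 0.0231, 0.1637]
ee_rot: [[-0.896, -0.192, 0.399], [-0.154, 0.98, 0.126], [-0.416, 0.051, -0.908]]
wrist_force: [0.5, 0.6, -2.6]
gripper_width: 0.134
gripper_force: 30.0
```

Call:
step_arm(targets="0.1 -0.02 0.25 0; 0 0 0 0")

```text
time_s: 14.18
tcp_pos: [0.5518, 0.0232, 0.1615]
ee_rot: [[-0.896, -0.193, 0.4], [-0.154, 0.98, 0.126], [-0.416, 0.051, -0.908]]
wrist_force: [-1.1, -1.0, -2.7]
gripper_width: 0.14
gripper_force: 30.0
```

Call:
step_arm(targets="0.1 -0.02 0.2 0; 0 0 0 0")

```text
time_s: 14.35
tcp_pos: [0.5517, 0.0231, 0.1593]
ee_rot: [[-0.896, -0.192, 0.4], [-0.154, 0.98, 0.126], [-0.416, 0.051, -0.908]]
wrist_force: [-0.2, 1.0, -2.6]
gripper_width: 0.135
gripper_force: 30.0
```

```bash
python3 sad.py 0.15 0 0
```

```text
t 14.35 saddle [0.6011 0.0292 0.1924] fwd az 9.763035209812905 y_z 0.05131311323710088 F [-0.2242  0.9729 -2.6489] 0.13482256971601747 29.989775537978858
in rack [ 0.2125 -0.0034  0.2414]
tool cm [ 0.157  -0.0037  0.1937] 0.24940686444283608
```

Call:
step_arm(targets="0.1 -0.01 0.17 0; 0 0 0 0")

```text
time_s: 14.52
tcp_pos: [0.5519, 0.0231, 0.1578]
ee_rot: [[-0.895, -0.193, 0.401], [-0.154, 0.98, 0.126], [-0.418, 0.051, -0.907]]
wrist_force: [-0.5, 0.3, -1.4]
gripper_width: 0.14
gripper_force: 30.0
```

Call:
step_arm(targets="0.09 -0.01 0.16 0; 0 0 0 0")

```text
time_s: 14.68
tcp_pos: [0.5523, 0.0232, 0.1569]
ee_rot: [[-0.895, -0.193, 0.403], [-0.154, 0.98, 0.127], [-0.419, 0.051, -0.906]]
wrist_force: [-1.9, -0.6, 3.2]
gripper_width: 0.139
gripper_force: 30.0
```

Call:
step_arm(targets="0.07 -0.01 0.16 0; 0 0 0 0")

```text
time_s: 14.85
tcp_pos: [0.5528, 0.0234, 0.1557]
ee_rot: [[-0.894, -0.193, 0.404], [-0.154, 0.98, 0.127], [-0.421, 0.051, -0.906]]
wrist_force: [-3.3, -0.5, 4.9]
gripper_width: 0.136
gripper_force: 30.0
```

```bash
python3 sad.py 0.15 0 0
```

```text
t 14.85 saddle [0.6021 0.0295 0.1891] fwd az 9.797723377811062 y_z 0.05140545296653194 F [-3.3401 -0.5399  4.909 ] 0.1355581780579486 30.000896863639355
in rack [ 0.313   0.0208 -0.0934]
tool cm [ 0.1094 -0.0018 -0.1541] 0.18901242980394356
```

Seated on the rail with about 7 N of contact. Relieving the x load slightly, then sliding.

Call:
step_arm(targets="0.18 0 -0.08 0; 0 0 0 0; 0.06 -1 -0.08 0; 0.06 -1 -0.08 0; 0.06 -1 -0.08 0; 0.06 -1 -0.08 0; 0 0 0 0")

```text
time_s: 15.43
tcp_pos: [0.5561, -0.0177, 0.1558]
ee_rot: [[-0.894, -0.192, 0.406], [-0.153, 0.98, 0.127], [-0.422, 0.051, -0.905]]
wrist_force: [1.2, -0.7, 4.3]
gripper_width: 0.138
gripper_force: 30.0
```

```bash
python3 sad.py 0.15 -12 0
```

```text
t 15.4333 saddle [ 0.6054 -0.0116  0.1892] fwd az 9.715342411466214 y_z 0.05107195513411319 F [ 1.2156 -0.7469  4.3246] 0.13783073002923407 29.999997946433723
in rack [ 0.1938 -4.109  -0.0843]
tool cm [ 0.4428 -7.8442 -0.742 ] 7.89161199677973
```

Call:
step_arm(targets="0.06 -1 -0.09 0; 0.06 -1 -0.09 0; 0.06 -1 -0.09 0; 0.06 -1 -0.09 0; 0 0 0 0")

```text
time_s: 15.85
tcp_pos: [0.5604, -0.0578, 0.1559]
ee_rot: [[-0.894, -0.192, 0.406], [-0.153, 0.98, 0.126], [-0.422, 0.05, -0.905]]
wrist_force: [4.1, -1.6, 4.5]
gripper_width: 0.137
gripper_force: 30.0
```

Call:
step_arm(targets="0.06 -1 -0.09 0; 0.06 -1 -0.09 0; 0.06 -1 -0.09 0; 0 0 0 0")

```text
time_s: 16.18
tcp_pos: [0.5636, -0.0874, 0.1558]
ee_rot: [[-0.894, -0.192, 0.405], [-0.153, 0.98, 0.126], [-0.422, 0.05, -0.905]]
wrist_force: [5.6, 0.9, 4.3]
gripper_width: 0.134
gripper_force: 29.9
```

```bash
python3 st.py;python3 sad.py 0.15 -12 0
```

```text
16.1833 [  4.0318  11.5335 -25.6842 -11.6381 -28.744  -74.5616] [ 0.5636 -0.0874  0.1558] [5.5826 0.94   4.2817] 0.1336411484726523 29.947711599525064
[[-0.8937 -0.192   0.4055]
 [-0.1535  0.9801  0.1258]
 [-0.4216  0.0502 -0.9054]]
tilt 25.122746947884607 az 17.240451697654482
t 16.1833 saddle [ 0.6128 -0.0813  0.1892] fwd az 9.743136659132942 y_z 0.05023299245616431 F [5.5826 0.94   4.2817] 0.1336411484726523 29.947711599525064
in rack [  0.1785 -11.1126  -0.0788]
tool cm [ 0.0423 -0.8767 -0.1554] 0.8913721397478666
```

Call:
step_arm(targets="-0.2 0 0.08 0; 0.05 -0.5 -0.03 0; 0.05 -0.4 -0.03 0; 0 0 0 0")

```text
time_s: 16.52
tcp_pos: [0.5648, -0.095, 0.1551]
ee_rot: [[-0.895, -0.194, 0.403], [-0.155, 0.98, 0.127], [-0.419, 0.051, -0.906]]
wrist_force: [1.9, 3.3, 5.6]
gripper_width: 0.137
gripper_force: 30.0
```

Call:
step_arm(targets="0 -0.3 -0.02 0; 0 0 0 0")

```text
time_s: 16.68
tcp_pos: [0.5652, -0.0979, 0.1552]
ee_rot: [[-0.895, -0.194, 0.403], [-0.155, 0.98, 0.127], [-0.419, 0.051, -0.907]]
wrist_force: [0.5, 3.8, 5.7]
gripper_width: 0.135
gripper_force: 30.0
```

Call:
step_arm(targets="0 -0.3 -0.02 0; 0 0 0 0")

```text
time_s: 16.85
tcp_pos: [0.5655, -0.101, 0.1551]
ee_rot: [[-0.895, -0.194, 0.402], [-0.155, 0.98, 0.127], [-0.419, 0.051, -0.907]]
wrist_force: [1.3, 2.5, 6.1]
gripper_width: 0.136
gripper_force: 30.0
```

Call:
step_arm(targets="0 -0.3 -0.02 0; 0 0 0 0")

```text
time_s: 17.02
tcp_pos: [0.5658, -0.1039, 0.155]
ee_rot: [[-0.895, -0.194, 0.402], [-0.155, 0.98, 0.127], [-0.418, 0.051, -0.907]]
wrist_force: [0.9, 3.1, 7.0]
gripper_width: 0.134
gripper_force: 30.0
```

```bash
python3 sad.py 0.15 -13 0
```

```text
t 17.0167 saddle [ 0.6151 -0.0977  0.1882] fwd az 9.823367762554417 y_z 0.05114838577805972 F [0.8934 3.1351 6.9804] 0.1337428947678324 30.02117207273841
in rack [  0.2362 -12.7698  -0.1833]
tool cm [ 0.0146 -0.2121 -0.2208] 0.30657921179637815
```

Call:
step_arm(targets="0.03 -0.3 -0.04 0; 0 0 0 0")

```text
time_s: 17.18
tcp_pos: [0.566, -0.107, 0.1549]
ee_rot: [[-0.895, -0.193, 0.402], [-0.155, 0.98, 0.127], [-0.418, 0.051, -0.907]]
wrist_force: [2.5, 3.6, 4.7]
gripper_width: 0.137
gripper_force: 30.0
```

Call:
step_arm(targets="0.02 -0.3 -0.03 0; 0 0 0 0")

```text
time_s: 17.35
tcp_pos: [0.5663, -0.1101, 0.1548]
ee_rot: [[-0.895, -0.193, 0.402], [-0.155, 0.98, 0.127], [-0.418, 0.051, -0.907]]
wrist_force: [2.7, 4.0, 4.4]
gripper_width: 0.137
gripper_force: 30.0
```

Call:
step_arm(targets="0.02 -0.3 -0.03 0; 0 0 0 0")

```text
time_s: 17.52
tcp_pos: [0.5666, -0.1133, 0.1547]
ee_rot: [[-0.895, -0.193, 0.402], [-0.154, 0.98, 0.127], [-0.418, 0.051, -0.907]]
wrist_force: [3.4, 4.7, 3.4]
gripper_width: 0.137
gripper_force: 30.0
```

```bash
python3 sad.py 0.15 -14 0
```

```text
t 17.5167 saddle [ 0.616  -0.1071  0.1879] fwd az 9.777637793714025 y_z 0.05137750396555496 F [3.3594 4.6599 3.4143] 0.13699192597850748 30.01693790545687
in rack [  0.2167 -13.7155  -0.2127]
tool cm [-0.0124 -0.2664 -0.2439] 0.3614158046738703
```

Call:
step_arm(targets="-0.08 -0.25 0 0; 0 0 0 0")

```text
time_s: 17.68
tcp_pos: [0.5671, -0.1161, 0.1545]
ee_rot: [[-0.896, -0.192, 0.4], [-0.154, 0.98, 0.126], [-0.417, 0.051, -0.908]]
wrist_force: [2.1, 2.2, 4.0]
gripper_width: 0.138
gripper_force: 30.0
```

Call:
step_arm(targets="0 -0.25 -0.02 0; 0 0 0 0")

```text
time_s: 17.85
tcp_pos: [0.5673, -0.1187, 0.1544]
ee_rot: [[-0.896, -0.192, 0.4], [-0.154, 0.98, 0.126], [-0.416, 0.052, -0.908]]
wrist_force: [1.8, 3.9, 4.3]
gripper_width: 0.131
gripper_force: 30.0
```

Call:
step_arm(targets="0 -0.25 -0.02 0; 0 0 0 0")

```text
time_s: 18.02
tcp_pos: [0.5676, -0.1216, 0.1542]
ee_rot: [[-0.896, -0.192, 0.4], [-0.154, 0.98, 0.126], [-0.416, 0.052, -0.908]]
wrist_force: [1.1, 0.9, 3.0]
gripper_width: 0.134
gripper_force: 30.0
```

Call:
step_arm(targets="0 -0.25 -0.02 0; 0 0 0 0")

```text
time_s: 18.18
tcp_pos: [0.5675, -0.1241, 0.1534]
ee_rot: [[-0.897, -0.191, 0.398], [-0.153, 0.98, 0.126], [-0.414, 0.052, -0.909]]
wrist_force: [3.0, 1.2, -0.3]
gripper_width: 0.135
gripper_force: 30.0
```

```bash
python3 sad.py 0.15 -15 0
```

```text
t 18.1833 saddle [ 0.617  -0.1181  0.1864] fwd az 9.689192368049666 y_z 0.05221503104259237 F [ 3.0271  1.1882 -0.3091] 0.13518200338899458 29.998064562678337
in rack [  0.2036 -14.8141  -0.3623]
tool cm [-0.0912 -0.1615 -0.3664] 0.4106956956821467
```

Call:
step_arm(targets="-0.05 -0.2 0 0; 0 0 0 0")

```text
time_s: 18.35
tcp_pos: [0.5677, -0.1259, 0.1531]
ee_rot: [[-0.898, -0.192, 0.397], [-0.153, 0.98, 0.127], [-0.413, 0.053, -0.909]]
wrist_force: [1.2, 0.6, -2.0]
gripper_width: 0.137
gripper_force: 30.0
```

Call:
step_arm(targets="0.04 0 0.1 0; 0 0 0 0")

```text
time_s: 18.52
tcp_pos: [0.5678, -0.1257, 0.1522]
ee_rot: [[-0.897, -0.192, 0.397], [-0.154, 0.98, 0.126], [-0.414, 0.052, -0.909]]
wrist_force: [0.8, -0.4, -2.3]
gripper_width: 0.135
gripper_force: 30.0
```

Call:
step_arm(targets="0.04 0 0.1 0; 0 0 0 0")

```text
time_s: 18.68
tcp_pos: [0.5682, -0.1254, 0.1516]
ee_rot: [[-0.897, -0.192, 0.398], [-0.154, 0.98, 0.127], [-0.414, 0.052, -0.909]]
wrist_force: [0.1, -0.5, -3.4]
gripper_width: 0.136
gripper_force: 30.0
```

```bash
python3 sad.py 0.15 -15 0
```

```text
t 18.6833 saddle [ 0.6177 -0.1193  0.1846] fwd az 9.735665604564913 y_z 0.0522827471814247 F [ 0.1411 -0.4848 -3.4072] 0.13571479310558016 29.99784031882882
in rack [  0.2584 -14.9439  -0.5399]
tool cm [-0.1222 -0.0184 -0.5396] 0.5535302564637705
```

Call:
step_arm(targets="0.06 0 0.14 0; 0 0 0 0")

```text
time_s: 18.85
tcp_pos: [0.5688, -0.1253, 0.1506]
ee_rot: [[-0.896, -0.193, 0.399], [-0.154, 0.98, 0.127], [-0.416, 0.052, -0.908]]
wrist_force: [0.1, 0.0, -2.4]
gripper_width: 0.133
gripper_force: 30.0
```

Call:
step_arm(targets="0.06 0 0.14 0; 0 0 0 0")

```text
time_s: 19.02
tcp_pos: [0.5694, -0.1253, 0.1498]
ee_rot: [[-0.896, -0.193, 0.401], [-0.154, 0.98, 0.126], [-0.417, 0.051, -0.907]]
wrist_force: [-1.4, -0.4, 0.1]
gripper_width: 0.132
gripper_force: 30.0
```

Call:
step_arm(targets="0.05 0 0.12 0; 0 0 0 0")

```text
time_s: 19.18
tcp_pos: [0.5697, -0.1253, 0.1492]
ee_rot: [[-0.895, -0.193, 0.402], [-0.155, 0.98, 0.126], [-0.418, 0.051, -0.907]]
wrist_force: [-4.0, -0.1, 3.9]
gripper_width: 0.136
gripper_force: 30.0
```

```bash
python3 sad.py 0.15 -15 0
```

```text
t 19.1833 saddle [ 0.619  -0.1192  0.1824] fwd az 9.800724593542471 y_z 0.05066816639334 F [-3.9551 -0.1312  3.8535] 0.1355505722044771 29.999862634576857
in rack [  0.3918 -14.9466  -0.755 ]
tool cm [-0.0936  0.0059 -0.789 ] 0.794581784149853
```

Seated on the notch floor. I'll take off the load, open the gripper and back straight out.

Call:
step_arm(targets="0.05 0 -0.13 0; 0 0 0 0; 0 0 0 0")

```text
time_s: 19.43
tcp_pos: [0.5688, -0.1255, 0.1496]
ee_rot: [[-0.895, -0.193, 0.402], [-0.154, 0.98, 0.126], [-0.418, 0.051, -0.907]]
wrist_force: [-0.7, 0.3, 0.3]
gripper_width: 0.135
gripper_force: 30.0
```

Call:
step_arm(targets="0 0 0 0; 0 0 0 0; 0 0 0 0; 0 0 0 0; 0 0 0 0; 0 0 0 0", claw=4)

```text
time_s: 19.93
tcp_pos: [0.5685, -0.1254, 0.1493]
ee_rot: [[-0.896, -0.193, 0.401], [-0.154, 0.98, 0.126], [-0.417, 0.051, -0.907]]
wrist_force: [-0.3, 0.0, -0.9]
gripper_width: 0.439
gripper_force: 0.0
```

```bash
python3 st.py
```

```text
19.9333 [ -1.2658  13.6193 -22.4773 -15.1494 -31.1201 -66.8377] [ 0.5685 -0.1254  0.1493] [-0.2799  0.0161 -0.8566] 0.4385988289795875 0.0
[[-0.8957 -0.1926  0.4007]
 [-0.1542  0.9799  0.1262]
 [-0.417   0.0513 -0.9075]]
tilt 24.84293210313597 az 17.48722105562419
```

Call:
step_arm(targets="0.45 0.02 -0.2 0; 0.9 0.05 -0.4 0; 0.9 0.05 -0.4 0; 0.9 0.05 -0.4 0; 1.35 0.07 -0.6 0; 1.35 0.07 -0.6 0; 1.35 0.07 -0.6 0; 1.35 0.07 -0.6 0; 1.35 0.07 -0.6 0; 0 0 0 0; 0 0 0 0")

```text
time_s: 20.85
tcp_pos: [0.4605, -0.1415, 0.1487]
ee_rot: [[-0.895, -0.192, 0.402], [-0.154, 0.98, 0.126], [-0.418, 0.051, -0.907]]
wrist_force: [1.5, 0.3, 0.8]
gripper_width: 0.462
gripper_force: 0.0
```

```bash
python3 st.py; python3 - <<'E'
from station import cams,sense
from h import *
s=sense()
c=cams.capture("wrist");a=cams.capture("scene");b=cams.capture("top")
A=a["frame"][120:260,220:400];B=b["frame"][150:290,230:410]
cv2.imwrite("pics/s6.png",np.hstack([c["frame"][:,60:500],np.vstack([cv2.resize(f,(270,210),interpolation=cv2.INTER_CUBIC) for f in(A,B)])]))
E
```

```text
20.85 [ -4.7048   4.7909 -32.7922 -18.2218 -30.4165 -60.8796] [ 0.4605 -0.1415  0.1487] [1.488  0.3268 0.7817] 0.46162171260986323 0.0
[[-0.8954 -0.192   0.4018]
 [-0.1537  0.9801  0.1258]
 [-0.4179  0.0509 -0.9071]]
tilt 24.897554549764664 az 17.38394098347399
```

View pics/s6.png

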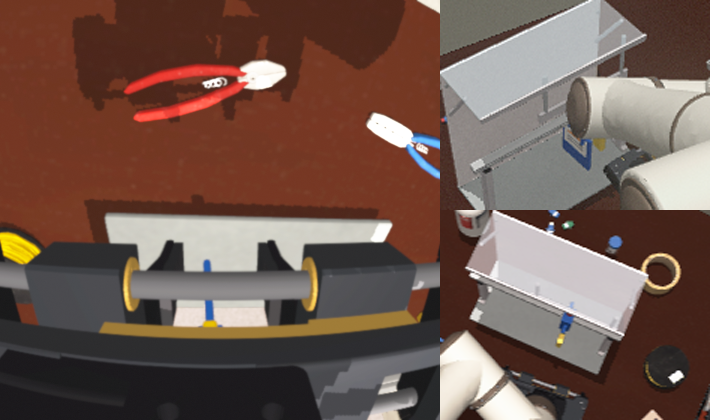

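The carrier hangs free on the rail under the strip: plate at about (577,150) in the scene inset, handle at (560,340) in the top inset. The hand is clear. The measured 7 mm drop matches the notch. I'll let the sway settle and hand in.

Call:
step_arm(targets="0.9 0.05 -1 0; 0.9 0.05 -1 0; 0 0 0 0; 0 0 0 0; 0 0 0 0; 0 0 0 0; 0 0 0 0; 0 0 0 0; 0 0 0 0; 0 0 0 0; 0 0 0 0; 0 0 0 0")

```text
time_s: 22.0
tcp_pos: [0.4368, -0.1455, 0.1589]
ee_rot: [[-0.896, -0.193, 0.401], [-0.154, 0.98, 0.126], [-0.417, 0.051, -0.907]]
wrist_force: [-1.3, -0.2, -1.0]
gripper_width: 0.457
gripper_force: 0.0
```

```bash
python3 -c "
from station import r
print(r.finish_job())"
```

```text
the job is handed in; nothing more can be done
None
```

Job handed in at about 22 s with the carrier hanging free in the notch near the red pointer (felt as a 7 mm drop) and nothing else touched that I saw; no verdict came back, the moves have no tilt command so I got the 25° lean by pushing against the reach limit, and one picture I viewed was 820 px wide, over the 800 limit.

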